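Book in a tub of mosaic stock with the hand scanner

TASK

Take the hand scanner out of the compartmented tray and aim its window squarely at the middle of the barcode label on the low, wide tub, from about 10 cm away, holding it steady there for a good two seconds. Then set the scanner down gently, the same way up, flat in the compartment it came from, and let go. Do not touch the tubs or their label cards, and leave everything else where it is.

Things in the scene. Friction and masses are not known exactly. Their poses are not given: they have to be found in the camera images.
- scanner: Hand scanner, 190 mm long, 0.25 kg, lying level in any of the tray's compartments. Grey handle along x: x -85 to +45 mm, 34 wide, 36 high (z 0 to 36); grip it between x -75 and +15; balances near x = 0. Black head at the +x end, 54 wide, nose down: x 28 to 92, z 12 to 78 mm. Origin: underside of the handle, middle line, 85 mm from its rear end. z is up as it lies.
- scan_window: The scanner's window, a pale 44 x 26 mm pane on the front of its head, fixed at (76, 0, 26) mm in the scanner's frame. Origin: middle of the pane. x: the beam, pointing out of the window, 0.873 rad (50 degrees) below the scanner's x axis in its x-z plane. y: the scanner's y.
- low_label (a point): Barcode label on the low tub: white paper 88 wide x 54 mm with black bars, on a grey card 96 x 62 x 4 mm that slopes up and back from the tub's front top edge (stiff hinge along its lower edge, 31 mm from the middle; 0.4 to 1.0 rad up from level). Origin: middle of the printed face. z: straight out of the face, up and to the front; x: up the slope; y: along its width.
- low_tub: The low, wide lidded tub: clear plastic with white lid, 170 deep (x) x 220 wide (y) x 100 mm high, fixed. Origin: middle of its underside. Its front, with the card, is its -x side. Its card reaches at most 60 mm above the lid.
- tall_tub: The tall, narrow lidded tub, with a like label card that is not wanted: 170 deep (x) x 140 wide (y) x 190 mm high, fixed; its card reaches at most 60 mm above the lid. Origin: middle of its underside; front is -x.
- tray: Grey open tray, fixed, 260 (x) x 360 (y) x 36 mm high, walls and floor 5 mm thick, two dividers along x making three compartments side by side along y, each 250 x about 113 mm inside, centres about 118 mm apart. Origin: middle of its underside; the compartments' floor is at z = 5 mm.
- brush: Bystander: brush 190 mm long lying in another compartment. Origin: on its underside.
- tape: Bystander: bare cardboard roll core, 86 mm across, 45 mm high, standing in another compartment. Origin: middle of its underside.
- spool: Bystander: spool of copper wire, 80 mm across, 50 mm high. Origin: middle of its underside.
- cup: Bystander: white cup, 72 mm across, 60 mm high. Origin: middle of its underside.
Mind the look-alikes: they are no part of the job. Leave any orange look-alike of the scanner alone.

How it is judged:
On the way, in this order (a step that is already met when the one before it is completed fails the run):
1. the scanner is held in the fingers, lifted at least 80 mm above the table (contact force between scanner and the fingers above 0.5 N and height (world z) of scanner above 0.08 m), for 0.2 s.
2. held still (30 mm/s, 0.2 rad/s) for 1.5 s: the low label's middle 60 to 140 mm ahead of the window, within 20 mm of the beam in the window's y and z, the beam within 15 degrees of square to the label (x of low_label in the frame of scan_window between 0.06 and 0.14 m and y of low_label in the frame of scan_window between -0.02 and 0.02 m and z of low_label in the frame of scan_window between -0.02 and 0.02 m and angle between the x axis of scan_window and the z axis of low_label, either way round below 0.262 rad and z of scan_window in the frame of low_label above 0.05 m and linear speed of scanner below 0.03 m/s and angular speed of scanner below 0.2 rad/s and contact force between scanner and the fingers above 0.5 N), for 1.5 s.
At the end, for the whole second after the job is handed in: The scanner is back in the compartment it came from, within 65 mm of where it lay, flat on the compartment's floor (underside less than 7 mm above it, tilt under 0.1 rad, same way up), at rest and let go (distance of scanner from where it was at the start of the episode below 0.065 m and z of scanner in the frame of tray below 0.012 m and angle between scanner's own z axis and vertical below 0.1 rad and linear speed of scanner below 0.02 m/s and contact force between scanner and the fingers below 0.05 N); the robot touches nothing.
It fails at once if a tub or its label card is touched (more than 1 N) (contact force between any of low_tub, tall_tub and anything else above 1 N).
It fails at once if the scanner is dropped: out of the fingers while more than 25 mm above the compartment's floor (contact force between scanner and the fingers below 0.05 N and z of scanner in the frame of tray above 0.03 m).
It fails at once if a bystander is moved by more than 30 mm (distance of any of brush, tape, spool, cup from where it was at the start of the episode above 0.03 m).
It also fails if it takes over 56 s, if anything falls off the work surface, if the arm or the gripper's body presses on something with over 40 N, if the wrist force passes 120 N, or if a joint passes its speed limit or range.

ROBOT

A 6-joint arm with a two-finger parallel gripper is mounted at the origin on the work surface. World frame = base frame: x ahead of the robot, y to its left, z up, the work surface at z = 0. Lengths are in m, angles in rad, forces in N, time in s.
With the tool pointing down it reaches from about 0.25 to 0.725 m from the base axis. Payload 4 kg.
Tool frame: the origin (TCP) lies at the very end of the fingers, on their centre line; the grasp point (between the pads) lies 19 mm behind it; z points along the fingers, y is the line along which they close (so a half turn about z gives the same grasp; the last joint's range is limited). The gripper opens to 85 mm and grips with 20 to 120 N. Pads are 22 mm wide; open, the fingers measure 114 mm over their backs; the gripper's body (76 mm by 85 mm) begins 54 mm behind the grasp point. The pads swing forward as they close: fully open they stand 13 mm farther back than shut.
Start: joints at [1.144, 0.241, 0.005, 1.335, 0, 1.571], TCP at [0.207, 0.455, 0.231] pointing down, gripper open.
Joint ranges: [-2.72, 2.72], [-1.05, 1.87], [-1.09, 1.28], [-1.99, 2.15], [-1.42, 1.44], [-3.14, 3.14]. Speed limits (rad/s): [2.79, 2.79, 3.14, 3.14, 3.14, 3.14].

INTERFACE

Orientations are given as a unit quaternion [x, y, z, w].
In Python, from workcell import * gives the robot as it stands. The module is installed in compiled form; this text tells all that it offers.
- The arm moves only by the tool send_rows, never from a script. Its argument "steps" is text: rows parted by semicolons, each of 7 numbers parted by spaces: the opening, from -1 (shut) to 1 (fully open), then the shift along the world's x, y, z in m, then the turn, a rotation vector about the world's x, y, z in rad. A call has exactly 5 rows; each row shifts and turns the commanded pose from where the row before left it; what a row does not reach is not made up. A row lasts 1/12 s, in which the tool goes at most 41.7 mm and 7.16 degrees, less where a joint would pass 70% of its speed; a pose out of reach is approached as far as the arm can. A call is refused whole if a number of a shift passes 0.0417 or a number of a turn 0.125, either way. A call with a gripper value outside its range is refused whole. The fingers move at their own pace and stop on an object; the grip force is fixed at half the most. Time passes only in rows, so rows that do not move let the fingers close, or fill a call up. It gives the time, the measured TCP pose, the force, the opening and the grip force at its end, in the units of the state.
- get_obs(): the state, without advancing time (a new reading comes with each control period).
- camera(name): name is "scene" or "top" or "wrist"; returns a dict with "frame" (480x640x3 uint8, red, green, blue), "range_z" (480x640 float32, m along the optical axis (not along the pixel's ray), 0 where there is no reading), "camera_matrix" (3x3 intrinsics, pixels), "extrinsics" (4x4, takes a point from world to camera coordinates); the wrist camera has in their place "T_tool_cam" (4x4, takes a point from camera to tool coordinates, whose origin is the TCP and whose axes are the flange's). Camera axes: x right, y down, z forward; pixel columns grow to the right and rows downward; lengths in m; the calibration is good to about 2 mm. A picture is of the moment at which its call begins: read the wrist's pose just before it.
- job_done(): hands the job in; it is judged then, once.
The state is a dict: "clock": time; "joint_pos": joint angles; "joint_vel": joint speeds; "tau": joint torques, N m; "eef_pos": TCP position; "tool_rot": TCP orientation; "ft_force": force on the tool from outside, world axes, zero at the start; "ft_torque": the same for the moment, N m; "grip_width": finger opening in m; "grasp_force": force on a finger pad.
Only numpy, scipy, OpenCV 4.12 (cv2) and the standard library are available. Lean on these libraries where they do the work, as an engineer would, in place of code of your own. Each camera call takes 0.05 s, during which the arm holds its last target. There are 200 camera calls.

## Working session

There is one attempt and no reset: what is moved stays moved. The work goes in short steps, Python scripts to look and compute and a tool call to move; the robot and the scene stay as the last step left them, time stands still between calls to the robot, and variables do not carry over. Pictures are saved under pics/ and viewed, at most 10 in all, crops included, and the job is handed in when it is done.

Besides the shell and the picture viewer there is one more tool, called after "Emit:" in YAML: its name, and indented under it one key for each argument. send_rows: Moves the arm, as the interface text tells. Its arguments: {"type":"object","properties":{"steps":{"type":"string"}},"required":["steps"]}

```bash
mkdir -p pics; cat > h.py <<'E'
from workcell import *
import numpy as np, cv2, pickle
from scipy.spatial.transform import Rotation as R
def grab(name):
    o=get_obs(); c=camera(name); return o,c
def cloud(c,T):  # T cam->world
    K=c["camera_matrix"]; d=c["range_z"]; v,u=np.indices(d.shape)
    P=np.stack([(u-K[0,2])/K[0,0]*d,(v-K[1,2])/K[1,1]*d,d],-1)
    return P@T[:3,:3].T+T[:3,3]
def camT(c,o=None):
    if "extrinsics" in c: return np.linalg.inv(c["extrinsics"])
    W=np.eye(4); W[:3,:3]=R.from_quat(o["tool_rot"]).as_matrix(); W[:3,3]=o["eef_pos"]
    return W@c["T_tool_cam"]
E
python3 - <<'E'
from h import *
print(get_obs())
for n in("top","scene"):
    o,c=grab(n); c=dict(c); c["P"]=cloud(c,camT(c,o)); pickle.dump((o,c),open(n+".pkl","wb"))
    cv2.imwrite(f"pics/{n}0.png",c["frame"][...,::-1]); print(n,camT(c)[:3].round(3),c["camera_matrix"].round(1))
E
```

```text
{'clock': 0.0, 'joint_pos': array([1.14396158e+00, 2.41409424e-01, 3.74653016e-03, 1.33515736e+00,
       1.52740107e-05, 1.57079873e+00]), 'joint_vel': array([ 0.00207144,  0.0001067 , -0.00152286,  0.00049799,  0.00143971,
        0.00064262]), 'tau': array([-1.10083431e-03, -3.72312105e+01,  2.52411175e+01,  1.67470286e-02,
       -1.61980988e-04,  1.09002812e-05]), 'eef_pos': array([0.20674144, 0.45459226, 0.23042321]), 'tool_rot': array([ 2.11802042e-01,  9.77312064e-01, -9.87387241e-04, -2.21797320e-04]), 'ft_force': array([ 0.17353868,  0.34443372, -0.41003568]), 'ft_torque': array([ 0.08466476, -0.0090576 ,  0.01051459]), 'grasp_force': 0.0, 'grip_width': 0.08554980495574914}
top [[-0.022 -0.999  0.04   0.43 ]
 [-1.     0.021 -0.016 -0.045]
 [ 0.015 -0.04  -0.999  1.203]] [[481.    0.  313.9]
 [  0.  481.  234.9]
 [  0.    0.    1. ]]
scene [[-0.048  0.715 -0.698  1.343]
 [ 0.999  0.029 -0.038 -0.02 ]
 [-0.007 -0.699 -0.715  0.956]] [[453.9   0.  312.8]
 [  0.  453.9 244. ]
 [  0.    0.    1. ]]
```

View pics/top0.png

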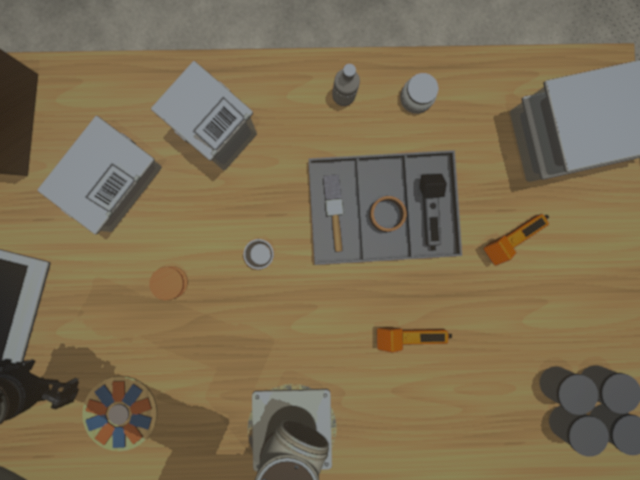

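View pics/scene0.png

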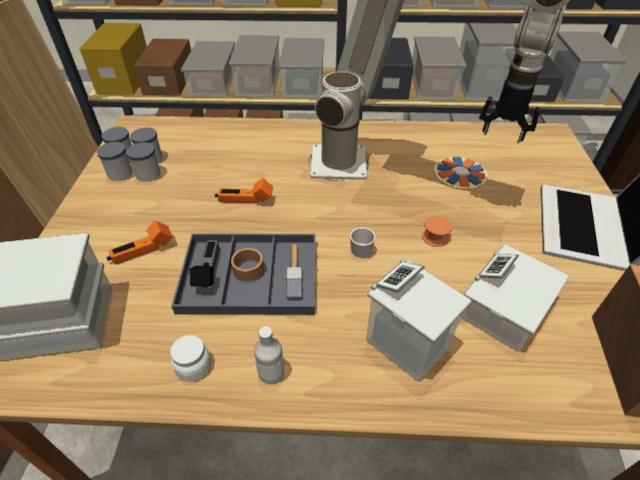

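The top view shows the scanner in the tray's right compartment: head at (432,186), handle down to (433,245), so its +x points away from the robot. The brush and tape are in the other two compartments. The low tub is at (97,175) with its label at (112,186), and the tall tub is at (202,110). The scene view agrees: the low tub is at (515,295) with its label at (497,265).

```bash
cat > m1.py <<'E'
from h import *
def seg(n,box,f):
    o,c=pickle.load(open(n+".pkl","rb")); u0,v0,u1,v1=box
    P=c["P"][v0:v1,u0:u1]; F=c["frame"][v0:v1,u0:u1].astype(int); D=c["range_z"][v0:v1,u0:u1]>0
    return P,F,D&f(P,F)
# lid / card low tub
P,F,m=seg("top",(35,110,165,240),lambda P,F:(P[...,2]>.085)&(P[...,2]<.108))
q=P[m]; print("lid n",len(q),"z",np.percentile(q[:,2],[5,50,95]).round(3),cv2.minAreaRect(q[:,:2].astype(np.float32)))
for n,box in(("top",(80,155,150,225)),("scene",(470,240,530,290))):
    P,F,m=seg(n,box,lambda P,F:(P[...,2]>.112)&(P[...,2]<.175))
    q=P[m]
    for _ in range(4):
        c=q.mean(0);U,S,V=np.linalg.svd(q-c,full_matrices=False); r=(q-c)@V[2]; k=abs(r)<max(.003,2*r.std()); q=q[k] if k.sum()>50 else q
    nn=V[2]*np.sign(V[2][2]); print(n,"card n",len(q),"c",c.round(4),"normal",nn.round(3),"tilt",np.arccos(nn[2]).round(3),"az",np.degrees(np.arctan2(nn[1],nn[0])).round(1),"rms",r.std().round(4))
    h=np.array([-nn[1],nn[0],0]);h/=np.linalg.norm(h);s=np.cross(h,nn)
    a=(q-c)@np.c_[h,s]; print(" ext",a.min(0).round(4),a.max(0).round(4), "zrange",q[:,2].min().round(3),q[:,2].max().round(3))
    rc=cv2.minAreaRect(a.astype(np.float32)); print(" rect",rc,"centre",(c+rc[0][0]*h+rc[0][1]*s).round(4))
# tall tub top
P,F,m=seg("top",(145,55,260,165),lambda P,F:(P[...,2]>.175)); q=P[m]; print("tall maxz",np.percentile(q[:,2],[50,99.5]).round(3),cv2.minAreaRect(q[:,:2].astype(np.float32)))
# scanner
P,F,m=seg("top",(410,165,455,255),lambda P,F:(P[...,2]>.032)&(P[...,2]<.1)); 
m[:, :3]=0
for a,b in((.034,.05),(.065,.1)):
    k=m&(P[...,2]>a)&(P[...,2]<b); nl,L,st,ce=cv2.connectedComponentsWithStats(k.astype(np.uint8)); 
    for i in range(1,nl):
        if st[i,4]>30:
            q=P[L==i]; print("scan",a,st[i],np.median(q,0).round(4),cv2.minAreaRect(q[:,:2].astype(np.float32)))
o,c=pickle.load(open("top.pkl","rb"))
P=c["P"]
for v in range(168,256,6): print(v,(P[v,414:454:3,2]*1000).round().astype(int), P[v,433,:2].round(3))
print("tray floor",P[240,415],P[180,375],"table",P[300,300])
E
python3 m1.py
```

```text
lid n 5918 z [0.096 0.1   0.103] ((0.6244208812713623, 0.4362553656101227), (0.17314356565475464, 0.22515130043029785), 51.60297775268555)
top card n 1013 c [0.5903 0.3919 0.1281] normal [-0.34  -0.423  0.84 ] tilt 0.574 az -128.8 rms 0.0016
 ext [-0.0514 -0.0282] [0.0529 0.0327] zrange 0.112 0.145
 rect ((0.0006579272449016571, 0.0022307932376861572), (0.06063629314303398, 0.1042667105793953), 89.75276947021484) centre [0.5896 0.3901 0.1269]
scene card n 551 c [0.5931 0.3891 0.1295] normal [-0.329 -0.433  0.839] tilt 0.575 az -127.3 rms 0.0012
 ext [-0.0554 -0.0296] [0.0536 0.0336] zrange 0.112 0.147
 rect ((-0.0006416253745555878, 0.0019132588058710098), (0.10900180786848068, 0.06255751103162766), 0.47606605291366577) centre [0.5917 0.3882 0.1285]
tall maxz [0.191 0.226] ((0.7415987253189087, 0.17135678231716156), (0.17271728813648224, 0.1434311866760254), 48.06187057495117)
scan 0.034 [ 14  32  17  49 649] [ 0.5045 -0.3531  0.041 ] ((0.5044766664505005, -0.35445743799209595), (0.11642267554998398, 0.03480888530611992), 1.817200779914856)
scan 0.065 [ 12  12  25  18 335] [ 0.5865 -
[... 528 characters left out ...]
-0.357]
204 [ 5  6  5 22 42 44 39 42 39  8  3  3  3 12] [ 0.546 -0.357]
210 [ 8  5  8 22 35 42 43 44 38  7  5  5  7  7] [ 0.531 -0.355]
216 [ 1  7  5 18 37 38 42 44 42  8  2  4  7  3] [ 0.516 -0.355]
222 [ 3  2  5  5 38 43 43 41 38  7  3  4  4  4] [ 0.502 -0.355]
228 [ 5 10  5  2 33 40 45 44 41  3  8  0  8  8] [ 0.487 -0.353]
234 [ 5  1  8  6 33 38 42 40 41  8  3  4  2  3] [ 0.472 -0.353]
240 [ 4  5  6  4 30 41 44 43 44  4 10  1  5  8] [ 0.458 -0.355]
246 [ 8  7  6  5  0  2 32 24  6  1  8  1 10  2] [ 0.443 -0.356]
252 [7 5 6 6 3 6 2 9 1 7 6 3 1 6] [ 0.429 -0.361]
tray floor [ 0.45965261 -0.31718446  0.0068597 ] [ 0.61244761 -0.22148701  0.0046562 ] table [ 0.31643345 -0.02709589 -0.00146823]
```

Label: middle is about (0.590, 0.389, 0.128) and the tilt is 0.575 rad, which is in the stated range. The normal is about (-0.335, -0.428, 0.839), and the lid at z = 0.100 matches. The scanner origin is about (0.531, -0.3535) with a heading of about +1.8°. I'm moving towards it with the fingers partly open.

Emit:
send_rows:
  steps: "0.4 0.012 -0.032 0 0 0 0.018; 0.4 0.012 -0.032 0 0 0 0.018; 0.4 0.012 -0.032 0 0 0 0.018; 0.4 0.012 -0.032 0 0 0 0.018; 0.4 0.012 -0.032 0 0 0 0.018"

```text
clock: 0.52
eef_pos: [0.2669, 0.2935, 0.2308]
tool_rot: [0.167, 0.986, -0.0, -0.0]
ft_force: [1.1, 0.2, 0.8]
grip_width: 0.0596
grasp_force: 0.0
```

```bash
python3 -c "
from h import *
o=get_obs();print(o['joint_pos'].round(3),o['eef_pos'].round(4),o['tool_rot'].round(4),o['grip_width'])"
```

```text
[ 0.833  0.037 -0.237  1.298 -0.     1.168] [0.2669 0.2935 0.2308] [ 1.667e-01  9.860e-01 -4.000e-04 -2.000e-04] 0.05963468585398361
```

Emit:
send_rows:
  steps: "0.4 0.0123 -0.0324 0 0 0 0.0183; 0.4 0.0123 -0.0324 0 0 0 0.0183; 0.4 0.0123 -0.0324 0 0 0 0.0183; 0.4 0.0123 -0.0324 0 0 0 0.0183; 0.4 0.0123 -0.0324 0 0 0 0.0183"

```text
clock: 0.93
eef_pos: [0.3284, 0.1315, 0.2311]
tool_rot: [0.122, 0.993, -0.0, -0.0]
ft_force: [-0.2, 0.4, 0.4]
grip_width: 0.0601
grasp_force: 0.0
```

Emit:
send_rows:
  steps: "0.4 0.0123 -0.0324 0 0 0 0.0183; 0.4 0.0123 -0.0324 0 0 0 0.0183; 0.4 0.0123 -0.0324 0 0 0 0.0183; 0.4 0.0123 -0.0324 0 0 0 0.0183; 0.4 0.0123 -0.0324 0 0 0 0.0183"

```text
clock: 1.35
eef_pos: [0.3899, -0.0306, 0.2311]
tool_rot: [0.077, 0.997, 0.0, -0.0]
ft_force: [1.0, 0.5, 0.4]
grip_width: 0.0595
grasp_force: 0.0
```

Emit:
send_rows:
  steps: "0.4 0.0123 -0.0324 0 0 0 0.0183; 0.4 0.0123 -0.0324 0 0 0 0.0183; 0.4 0.0123 -0.0324 0 0 0 0.0183; 0.4 0.0123 -0.0324 0 0 0 0.0183; 0.4 0.0123 -0.0324 0 0 0 0.0183"

```text
clock: 1.77
eef_pos: [0.4514, -0.1926, 0.2309]
tool_rot: [0.031, 1.0, 0.0, -0.0]
ft_force: [-0.0, 0.9, 0.1]
grip_width: 0.0599
grasp_force: 0.0
```

Emit:
send_rows:
  steps: "0.4 0.0123 -0.0324 0 0 0 0.0183; 0.4 0.0123 -0.0324 0 0 0 0.0183; 0.4 0.0123 -0.0324 0 0 0 0.0183; 0.4 0.0123 -0.0324 0 0 0 0.0183; 0.4 0 0 0 0 0 0"

```text
clock: 2.18
eef_pos: [0.5016, -0.3257, 0.2287]
tool_rot: [-0.003, 1.0, -0.001, -0.001]
ft_force: [1.0, 0.5, 0.0]
grip_width: 0.06
grasp_force: 0.0
```

```bash
python3 - <<'E'
from h import *
o,c=grab("wrist"); P=cloud(c,camT(c,o)); pickle.dump((o,dict(c,P=P)),open("wrist.pkl","wb"))
print(o['joint_pos'].round(3),o['eef_pos'].round(4),R.from_quat(o['tool_rot']).as_matrix().round(3).tolist())
cv2.imwrite("pics/w0.png",c["frame"][...,::-1])
ok=(c["range_z"]>0)&(abs(P[...,1]+.354)<.05)
for a,b in((.036,.055),(.066,.1)):
    k=ok&(P[...,2]>a)&(P[...,2]<b)&(P[...,0]>.42)&(P[...,0]<.65); nl,L,st,ce=cv2.connectedComponentsWithStats(k.astype(np.uint8))
    for i in range(1,nl):
        if st[i,4]>200: q=P[L==i]; print(a,st[i],np.median(q,0).round(4),cv2.minAreaRect(q[:,:2].astype(np.float32)))
E
```

```text
[-0.575  0.441  0.284  1.414 -0.002 -0.582] [ 0.5016 -0.3257  0.2287] [[-1.0, -0.007, -0.001], [-0.007, 1.0, -0.001], [0.001, -0.001, -1.0]]
0.036 [ 273  150   40  121 4069] [ 0.4995 -0.3546  0.0427] ((0.5042780637741089, -0.3551602363586426), (0.12160234898328781, 0.03496171906590462), 2.024624824523926)
0.066 [ 266  281   56   36 1844] [ 0.5797 -0.3529  0.0751] ((0.5847758054733276, -0.3534165322780609), (0.05401786044239998, 0.03809954598546028), 89.69712829589844)
```

View pics/w0.png

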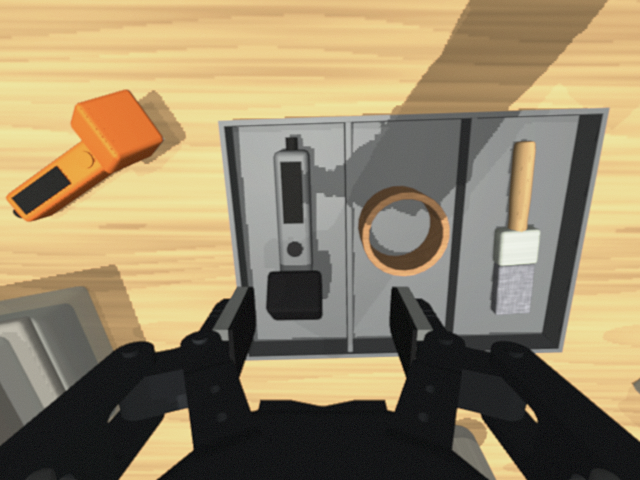

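The wrist view shows the grey scanner in the leftmost compartment: handle centred at about (293,210), head at (295,295). There is clear space on both sides of the handle. The measured centre line, y about -0.355, agrees with the top view.

Emit:
send_rows:
  steps: "0.4 0.004 -0.01 -0.03 0 0 0.005; 0.4 0.004 -0.01 -0.03 0 0 0.005; 0.4 0.004 -0.01 -0.03 0 0 0.005; 0.4 0 0 -0.03 0 0 0.004; 0.4 0 0 -0.03 0 0 0.004"

```text
clock: 2.65
eef_pos: [0.5122, -0.3496, 0.0799]
tool_rot: [-0.017, 1.0, 0.0, -0.0]
ft_force: [0.3, -0.7, 0.7]
grip_width: 0.0598
grasp_force: 0.0
```

Emit:
send_rows:
  steps: "0.4 0 0 0 0 0 0; 0.4 0 0 0 0 0 0; 0.4 0 0 0 0 0 0; 0.4 0 0 0 0 0 0; 0.4 0 0 0 0 0 0"

```text
clock: 3.07
eef_pos: [0.5142, -0.3512, 0.0842]
tool_rot: [-0.017, 1.0, -0.001, 0.002]
ft_force: [-0.9, -0.4, 0.0]
grip_width: 0.0596
grasp_force: 0.0
```

```bash
python3 - <<'E'
from h import *
o=get_obs();print(o['eef_pos'].round(4),R.from_quat(o['tool_rot']).as_matrix().round(3).tolist())
E
```

```text
[ 0.5142 -0.3512  0.0842] [[-0.999, -0.034, 0.004], [-0.034, 0.999, -0.003], [-0.004, -0.003, -1.0]]
```

Emit:
send_rows:
  steps: "0.4 0 -0.002 -0.016 0 0 0; 0.4 0 -0.002 -0.016 0 0 0; 0.4 0 0 -0.016 0 0 0; 0.4 0 0 -0.016 0 0 0; 0.4 0 0 0 0 0 0"

```text
clock: 3.48
eef_pos: [0.5114, -0.3535, 0.0155]
tool_rot: [-0.017, 1.0, 0.001, -0.001]
ft_force: [0.1, 0.6, -0.2]
grip_width: 0.0598
grasp_force: 0.0
```

Emit:
send_rows:
  steps: "0.4 0 0 0 0 0 0; 0.4 0 0 0 0 0 0; 0.4 0 0 0 0 0 0; 0.4 0 0 0 0 0 0; 0.4 0 0 0 0 0 0"

```text
clock: 3.9
eef_pos: [0.5133, -0.3549, 0.0185]
tool_rot: [-0.017, 1.0, -0.001, 0.001]
ft_force: [0.5, -0.2, -0.4]
grip_width: 0.0599
grasp_force: 0.0
```

```bash
python3 - <<'E'
from h import *
for i in range(4):
    o,c=grab("wrist");print(o['clock'],o['eef_pos'].round(4),o['ft_force'].round(1))
cv2.imwrite("pics/w1.png",c["frame"][...,::-1])
E
```

```text
3.9 [ 0.5133 -0.3549  0.0185] [ 0.5 -0.2 -0.4]
3.95 [ 0.5132 -0.3548  0.0182] [ 0.8 -1.1  0.2]
4.0 [ 0.513  -0.3547  0.018 ] [ 0.  -0.3  0. ]
4.05 [ 0.5129 -0.3546  0.0178] [-0.   0.   0.4]
```

View pics/w1.png

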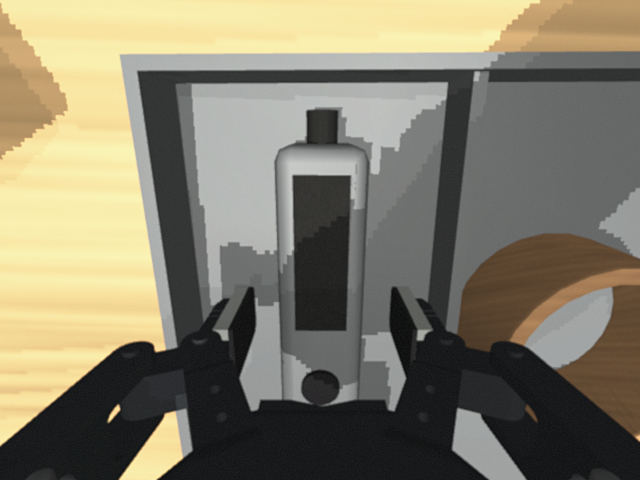

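The handle, columns 278-368, is centred between the fingers. I'll go down slightly more and close.

Emit:
send_rows:
  steps: "0.4 0 0 -0.004 0 0 0; 0.4 0 0 0 0 0 0; 0 0 0 0 0 0 0; -0.2 0 0 0 0 0 0; -1 0 0 0 0 0 0"

```text
clock: 4.52
eef_pos: [0.5128, -0.3546, 0.0135]
tool_rot: [-0.017, 1.0, -0.0, 0.0]
ft_force: [-0.8, 0.4, -2.8]
grip_width: 0.0331
grasp_force: 61.0
```

Emit:
send_rows:
  steps: "-1 0 0 0 0 0 0; -1 0 0 0 0 0 0; -1 0 0 0 0 0 0; -1 0 0 0 0 0 0; -1 0 0 0 0 0 0"

```text
clock: 4.93
eef_pos: [0.5127, -0.3545, 0.0134]
tool_rot: [-0.017, 1.0, -0.0, 0.0]
ft_force: [0.6, -0.6, 0.7]
grip_width: 0.0329
grasp_force: 61.6
```

```bash
python3 - <<'E'
from h import *
o=get_obs();print(o['eef_pos'].round(4),o['tool_rot'].round(4),o['ft_force'].round(1),o['ft_torque'].round(2),o['grip_width'],o['grasp_force'])
E
```

```text
[ 0.5127 -0.3545  0.0134] [-1.700e-02  9.999e-01 -1.000e-04  1.000e-04] [ 0.6 -0.6  0.7] [-0.04  0.01 -0.02] 0.032867585187371935 61.56829476356506
```

Gripped: width 33 mm, 61 N. Now lifting, and working out the scan pose.

Emit:
send_rows:
  steps: "-1 0 0 0.01 0 0 0; -1 0 0 0.02 0 0 0; -1 0 0 0.03 0 0 0; -1 0 0 0.03 0 0 0; -1 0 0 0.03 0 0 0"

```text
clock: 5.35
eef_pos: [0.5118, -0.3538, 0.1341]
tool_rot: [-0.017, 1.0, 0.001, -0.001]
ft_force: [1.4, 0.1, -3.1]
grip_width: 0.0331
grasp_force: 61.0
```

Emit:
send_rows:
  steps: "-1 0 0 0.03 0 0 0; -1 0 0 0.03 0 0 0; -1 0 0 0.02 0 0 0; -1 0 0 0 0 0 0; -1 0 0 0 0 0 0"

```text
clock: 5.77
eef_pos: [0.513, -0.3546, 0.2142]
tool_rot: [-0.017, 1.0, -0.001, 0.001]
ft_force: [0.5, 0.6, -3.4]
grip_width: 0.0332
grasp_force: 61.3
```

```bash
cat > plan.py <<'E'
from h import *
L=np.array([.5905,.389,.1277]); n=np.array([-.335,-.428,.839]); n/=np.linalg.norm(n)
off=np.array([.018,0,-.0084])   # scanner origin from TCP in scanner axes
b=-n; az=np.arctan2(b[1],b[0]); el=np.arcsin(-b[2])
S=R.from_euler("ZY",[az,el-.873])
Wn=L+.1*n; O=Wn-S.apply([.076,0,.026]); T=O-S.apply(off)
o=get_obs(); tr=R.from_quat(o["tool_rot"]); S0=R.from_euler("z",np.radians(1.95)); Tg=S*S0.inv()*R.from_quat([-.017,.99986,0,0])
d=Tg*tr.inv()
print("now",o["eef_pos"].round(4),o["ft_force"].round(1),o["grip_width"],o["joint_pos"].round(2)); print("az",np.degrees(az),"pitch",el-.873,"window",Wn.round(4),"origin",O.round(4),"TCP",T.round(4),"delta",(T-o["eef_pos"]).round(4),"rotvec",d.as_rotvec().round(4))
E
python3 plan.py; python3 - <<'E'
from h import *
o,c=grab("scene"); cv2.imwrite("pics/s1.png",cv2.resize(c["frame"][80:320,100:420,::-1],None,fx=2,fy=2))
E
```

```text
now [ 0.513  -0.3546  0.2142] [ 0.5  0.6 -3.4] 0.03315399008661909 [-0.6   0.5   0.34  1.41  0.   -0.64]
az 51.94934805785281 pitch 0.12295982334128441 window [0.557  0.3462 0.2116] origin [0.5085 0.2843 0.1951] TCP [0.4982 0.271  0.2057] delta [-0.0148  0.6256 -0.0085] rotvec [-0.0572  0.1153  0.8715]
```

View pics/s1.png

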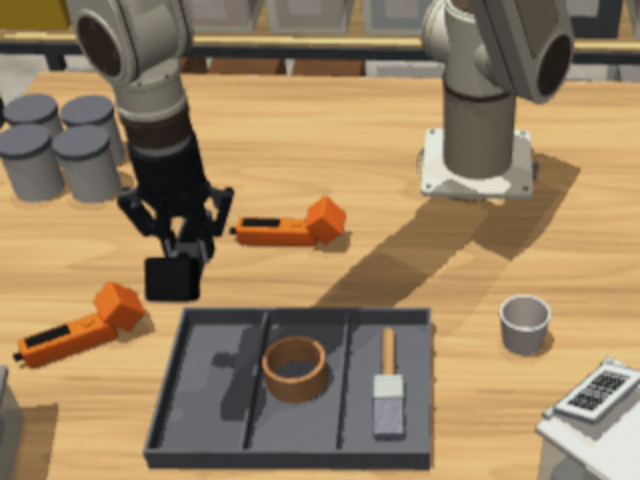

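The crop shows the scanner hanging level in the fingers, head at (172,278), above the tray. The other objects are undisturbed. Carrying it to the left at a short radius, clear of the tall tub.

Emit:
send_rows:
  steps: "-1 -0.01 0.025 0.006 0 0 0.035; -1 -0.01 0.025 0.006 0 0 0.035; -1 -0.01 0.025 0.006 0 0 0.035; -1 -0.01 0.025 0.006 0 0 0.035; -1 -0.01 0.025 0.006 0 0 0.035"

```text
clock: 6.23
eef_pos: [0.4604, -0.2276, 0.2403]
tool_rot: [-0.105, 0.994, 0.002, -0.003]
ft_force: [-0.3, 0.1, -1.5]
grip_width: 0.0331
grasp_force: 61.2
```

Emit:
send_rows:
  steps: "-1 -0.01 0.025 0.006 0 0 0.035; -1 -0.01 0.025 0.006 0 0 0.035; -1 -0.01 0.025 0.006 0 0 0.035; -1 -0.01 0.025 0.006 0 0 0.035; -1 -0.01 0.025 0.006 0 0 0.035"

```text
clock: 6.65
eef_pos: [0.4104, -0.1029, 0.2708]
tool_rot: [-0.191, 0.981, 0.001, -0.003]
ft_force: [0.6, 0.4, -2.9]
grip_width: 0.0328
grasp_force: 61.2
```

Emit:
send_rows:
  steps: "-1 0 0.025 0 0 0 0.035; -1 0 0.025 0 0 0 0.035; -1 0 0.025 0 0 0 0.035; -1 0 0.025 0 0 0 0.035; -1 0 0.025 0 0 0 0.035"

```text
clock: 7.07
eef_pos: [0.4108, 0.0216, 0.2707]
tool_rot: [-0.277, 0.961, 0.001, -0.003]
ft_force: [0.5, -0.2, -3.9]
grip_width: 0.033
grasp_force: 61.3
```

Emit:
send_rows:
  steps: "-1 0 0.025 0 0 0 0.035; -1 0 0.025 0 0 0 0.035; -1 0 0.025 0 0 0 0.035; -1 0 0.025 0 0 0 0.035; -1 0 0.025 0 0 0 0.035"

```text
clock: 7.48
eef_pos: [0.4109, 0.1463, 0.2706]
tool_rot: [-0.36, 0.933, 0.0, -0.003]
ft_force: [1.1, -0.1, -3.0]
grip_width: 0.0333
grasp_force: 61.3
```

Emit:
send_rows:
  steps: "-1 0.01 0.02 0 0 0 0.035; -1 0.01 0.02 0 0 0 0.035; -1 0.01 0.02 0 0 0 0.035; -1 0.01 0.015 0 0 0 0.035; -1 0.01 0.01 0 0 0 0.035"

```text
clock: 7.9
eef_pos: [0.4616, 0.2316, 0.27]
tool_rot: [-0.441, 0.898, 0.0, -0.003]
ft_force: [0.2, 0.4, -2.4]
grip_width: 0.0327
grasp_force: 61.3
```

Emit:
send_rows:
  steps: "-1 0 0 0 -0.019 0.015 0; -1 0 0 0 -0.019 0.015 0; -1 0 0 0 -0.019 0.015 0; -1 0 0 0 -0.019 0.015 0; -1 0 0 0 -0.019 0.015 0"

```text
clock: 8.32
eef_pos: [0.4614, 0.23, 0.2703]
tool_rot: [-0.438, 0.897, -0.027, -0.058]
ft_force: [-0.3, 0.8, -2.6]
grip_width: 0.0334
grasp_force: 61.2
```

```bash
python3 plan.py
```

```text
now [0.4614 0.23   0.2703] [-0.3  0.8 -2.6] 0.033353692594626706 [ 0.49  0.36  0.26  1.59 -0.05 -0.42]
az 51.94934805785281 pitch 0.12295982334128441 window [0.557  0.3462 0.2116] origin [0.5085 0.2843 0.1951] TCP [0.4982 0.271  0.2057] delta [ 0.0367  0.041  -0.0646] rotvec [ 0.0016 -0.0054 -0.0023]
```

Emit:
send_rows:
  steps: "-1 0.005 0.006 -0.009 0 0 0; -1 0.005 0.006 -0.009 0 0 0; -1 0.005 0.006 -0.009 0 0 0; -1 0.005 0.005 -0.009 0 0 0; -1 0.005 0.005 -0.009 0 0 0"

```text
clock: 8.73
eef_pos: [0.4877, 0.2589, 0.2264]
tool_rot: [-0.438, 0.897, -0.026, -0.055]
ft_force: [0.2, 0.6, -3.0]
grip_width: 0.033
grasp_force: 61.2
```

Emit:
send_rows:
  steps: "-1 0.004 0.005 -0.007 0 0 0; -1 0.004 0.004 -0.006 0 0 0; -1 0.004 0.004 -0.006 0 0 0; -1 0 0 0 0 0 0; -1 0 0 0 0 0 0"

```text
clock: 9.15
eef_pos: [0.4996, 0.2716, 0.2089]
tool_rot: [-0.438, 0.897, -0.026, -0.055]
ft_force: [-0.5, 0.0, -2.3]
grip_width: 0.0331
grasp_force: 61.2
```

```bash
python3 plan.py; python3 - <<'E'
from h import *
o,c=grab("scene"); P=cloud(c,camT(c,o)); pickle.dump((o,dict(c,P=P)),open("scan.pkl","wb"))
cv2.imwrite("pics/s2.png",cv2.resize(c["frame"][140:320,400:640,::-1],None,fx=3,fy=3))
o,c=grab("top"); P=cloud(c,camT(c,o)); pickle.dump((o,dict(c,P=P)),open("scant.pkl","wb"))
E
```

```text
now [0.4996 0.2716 0.2089] [-0.5  0.  -2.3] 0.033142319371727014 [ 0.52  0.48  0.29  1.49 -0.04 -0.38]
az 51.94934805785281 pitch 0.12295982334128441 window [0.557  0.3462 0.2116] origin [0.5085 0.2843 0.1951] TCP [0.4982 0.271  0.2057] delta [-0.0015 -0.0006 -0.0032] rotvec [-0.0015 -0.0001 -0.0024]
```

View pics/s2.png

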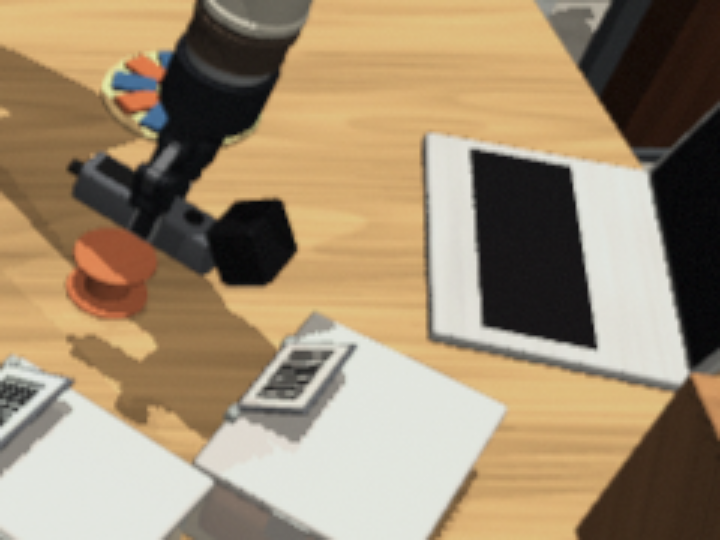

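The crop shows the scanner nose-down towards the low tub's label at (295,375), with its head at (252,240). Before counting the hold, I'll check the head's position with depth, in the scanner's frame as I assumed it.

```bash
python3 - <<'E'
from h import *
S0=R.from_euler("z",np.radians(1.95)); Rt0=R.from_quat([-.017,.99986,0,0])
for n in("scan","scant"):
    o,c=pickle.load(open(n+".pkl","rb")); P=c["P"]
    S=R.from_quat(o["tool_rot"])*Rt0.inv()*S0; O=o["eef_pos"]+S.apply([.018,0,-.0084])
    q=P[(c["range_z"]>0)]; q=q[np.linalg.norm(q-O,axis=1)<.13]; s=S.inv().apply(q-O)*1000
    h=s[(s[:,0]>32)&(s[:,0]<110)&(s[:,2]>5)&(s[:,2]<95)&(abs(s[:,1])<45)]
    print(n,len(h),"head 2/50/98%",np.percentile(h,[2,50,98],axis=0).round(1).tolist())
    t=h[(h[:,2]>60)]; print(" top z med",np.median(t[:,2]).round(1),"y range",np.percentile(t[:,1],[2,98]).round(1))
    g=s[(s[:,0]>-82)&(s[:,0]<-45)&(s[:,2]>26)&(s[:,2]<50)&(abs(s[:,1])<30)]; 
    if len(g): print(" rear handle",len(g),np.percentile(g,[2,50,98],axis=0).round(1).tolist())
    W=O+S.apply([.076,0,.026]); b=S.apply([np.cos(.873),0,-np.sin(.873)])
    # label re-measure
    print(" W",W.round(4),"label hit at .1",(W+.1*b).round(4))
    l=c["frame"]
E
python3 - <<'E'
# paper mask: label centre by white paper+bars in scene view, ray to card plane
import sys; sys.path.insert(0,'.')
import os; os.chdir('.')
from h import *
o,c=pickle.load(open("scan.pkl","rb")); P=c["P"]
n=np.array([-.335,-.428,.839]);n/=np.linalg.norm(n);L=np.array([.5905,.389,.1277])
h=np.array([-n[1],n[0],0]);h/=np.linalg.norm(h);s=np.cross(h,n)
d=P-L; m=(abs(d@n)<.008)&(abs(d@h)<.08)&(abs(d@s)<.05)
dark=m&(c["frame"].max(-1)<70); a=np.stack([d[dark]@h,d[dark]@s],-1)*1000
print("bars",len(a),np.percentile(a,[3,50,97],axis=0).round(1).tolist(),"n off",np.median((d[dark])@n))
E
```

```text
scan 706 head 2/50/98% [[33.2, -30.7, 12.3], [60.1, -20.0, 57.5], [86.6, 19.3, 76.6]]
 top z med 68.3 y range [-29.9  19.3]
 rear handle 172 [[-81.6, -19.8, 26.8], [-64.1, -10.2, 36.4], [-46.1, 11.0, 40.4]]
 W [0.5583 0.3469 0.215 ] label hit at .1 [0.5917 0.3899 0.1311]
scant 118 head 2/50/98% [[36.9, -29.1, 29.3], [59.5, -27.6, 59.1], [85.3, -17.1, 75.9]]
 top z med 68.8 y range [-28.9 -18.4]
 rear handle 316 [[-81.5, -18.1, 30.1], [-63.7, -2.6, 36.4], [-45.6, 14.5, 40.5]]
 W [0.5584 0.3468 0.2156] label hit at .1 [0.5918 0.3899 0.1318]
bars 33 [[-14.4, -11.8], [-6.0, -3.1], [16.9, 15.9]] n off 0.000959813361716772
```

The head, rear handle and bars are all within about 3 mm of where they should be. Holding steady.

Emit:
send_rows:
  steps: "-1 -0.001 0 -0.003 0 0 0; -1 0 0 0 0 0 0; -1 0 0 0 0 0 0; -1 0 0 0 0 0 0; -1 0 0 0 0 0 0"

```text
clock: 9.67
eef_pos: [0.4987, 0.2715, 0.2065]
tool_rot: [-0.438, 0.897, -0.026, -0.054]
ft_force: [-0.7, -0.9, -2.8]
grip_width: 0.0329
grasp_force: 61.2
```

Emit:
send_rows:
  steps: "-1 0 0 0 0 0 0; -1 0 0 0 0 0 0; -1 0 0 0 0 0 0; -1 0 0 0 0 0 0; -1 0 0 0 0 0 0"

```text
clock: 10.08
eef_pos: [0.4987, 0.2715, 0.2063]
tool_rot: [-0.438, 0.897, -0.026, -0.055]
ft_force: [1.2, 0.4, -3.4]
grip_width: 0.033
grasp_force: 61.2
```

Emit:
send_rows:
  steps: "-1 0 0 0 0 0 0; -1 0 0 0 0 0 0; -1 0 0 0 0 0 0; -1 0 0 0 0 0 0; -1 0 0 0 0 0 0"

```text
clock: 10.5
eef_pos: [0.4987, 0.2716, 0.2063]
tool_rot: [-0.438, 0.897, -0.026, -0.055]
ft_force: [0.1, 0.4, -3.2]
grip_width: 0.033
grasp_force: 61.2
```

Emit:
send_rows:
  steps: "-1 0 0 0 0 0 0; -1 0 0 0 0 0 0; -1 0 0 0 0 0 0; -1 0 0 0 0 0 0; -1 0 0 0 0 0 0"

```text
clock: 10.92
eef_pos: [0.4987, 0.2715, 0.2063]
tool_rot: [-0.438, 0.897, -0.026, -0.054]
ft_force: [0.1, 0.6, -3.3]
grip_width: 0.0333
grasp_force: 61.2
```

Emit:
send_rows:
  steps: "-1 0 0 0 0 0 0; -1 0 0 0 0 0 0; -1 0 0 0 0 0 0; -1 0 0 0 0 0 0; -1 0 0 0 0 0 0"

```text
clock: 11.33
eef_pos: [0.4987, 0.2715, 0.2063]
tool_rot: [-0.438, 0.897, -0.026, -0.055]
ft_force: [-0.3, 0.3, -3.0]
grip_width: 0.0332
grasp_force: 61.2
```

Emit:
send_rows:
  steps: "-1 0 0 0 0 0 0; -1 0 0 0 0 0 0; -1 0 0 0 0 0 0; -1 0 0 0 0 0 0; -1 0 0 0 0 0 0"

```text
clock: 11.75
eef_pos: [0.4987, 0.2715, 0.2063]
tool_rot: [-0.438, 0.897, -0.026, -0.054]
ft_force: [0.1, 0.7, -2.9]
grip_width: 0.0329
grasp_force: 61.2
```

Emit:
send_rows:
  steps: "-1 0 0 0 0 0 0; -1 0 0 0 0 0 0; -1 0 0 0 0 0 0; -1 0 0 0 0 0 0; -1 0 0 0 0 0 0"

```text
clock: 12.17
eef_pos: [0.4987, 0.2715, 0.2063]
tool_rot: [-0.438, 0.897, -0.026, -0.055]
ft_force: [0.4, -0.1, -1.6]
grip_width: 0.0331
grasp_force: 61.2
```

```bash
python3 plan.py
```

```text
now [0.4987 0.2715 0.2063] [ 0.4 -0.1 -1.6] 0.03312103296143347 [ 0.52  0.48  0.28  1.48 -0.04 -0.38]
az 51.94934805785281 pitch 0.12295982334128441 window [0.557  0.3462 0.2116] origin [0.5085 0.2843 0.1951] TCP [0.4982 0.271  0.2057] delta [-0.0005 -0.0005 -0.0006] rotvec [-0.002   0.0005 -0.0022]
```

Held for 2.5 s on target. Retracing the path back to the tray.

Emit:
send_rows:
  steps: "-1 -0.004 -0.004 0.008 0 0 0; -1 -0.005 -0.006 0.014 0 0 0; -1 -0.009 -0.01 0.014 0 0 0; -1 -0.009 -0.01 0.014 0 0 0; -1 -0.009 -0.01 0.014 0 0 0"

```text
clock: 12.58
eef_pos: [0.462, 0.2307, 0.2725]
tool_rot: [-0.438, 0.897, -0.026, -0.054]
ft_force: [0.4, -0.6, -3.0]
grip_width: 0.0333
grasp_force: 61.2
```

Emit:
send_rows:
  steps: "-1 0 0 0 0.019 -0.015 0; -1 0 0 0 0.019 -0.015 0; -1 0 0 0 0.019 -0.015 0; -1 0 0 0 0.019 -0.015 0; -1 0 0 0 0.019 -0.015 0"

```text
clock: 13.0
eef_pos: [0.4623, 0.231, 0.2722]
tool_rot: [-0.439, 0.899, 0.0, 0.001]
ft_force: [0.2, 0.1, -2.8]
grip_width: 0.0332
grasp_force: 61.2
```

Emit:
send_rows:
  steps: "-1 -0.01 -0.015 0 0 0 -0.035; -1 -0.01 -0.02 0 0 0 -0.035; -1 -0.01 -0.02 0 0 0 -0.035; -1 -0.01 -0.02 0 0 0 -0.035; -1 -0.01 -0.015 0 0 0 -0.035"

```text
clock: 13.42
eef_pos: [0.4115, 0.1398, 0.2719]
tool_rot: [-0.358, 0.934, -0.0, 0.001]
ft_force: [0.1, -0.1, -2.3]
grip_width: 0.0332
grasp_force: 61.1
```

Emit:
send_rows:
  steps: "-1 0 -0.025 0 0 0 -0.035; -1 0 -0.025 0 0 0 -0.035; -1 0 -0.025 0 0 0 -0.035; -1 0 -0.025 0 0 0 -0.035; -1 0 -0.025 0 0 0 -0.035"

```text
clock: 13.83
eef_pos: [0.4119, 0.0151, 0.2721]
tool_rot: [-0.275, 0.961, -0.0, 0.001]
ft_force: [0.2, 0.7, -3.5]
grip_width: 0.0331
grasp_force: 61.2
```

Emit:
send_rows:
  steps: "-1 0 -0.025 0 0 0 -0.035; -1 0 -0.025 0 0 0 -0.035; -1 0 -0.025 0 0 0 -0.035; -1 0 -0.025 0 0 0 -0.035; -1 0 -0.025 0 0 0 -0.035"

```text
clock: 14.25
eef_pos: [0.4118, -0.1098, 0.2721]
tool_rot: [-0.19, 0.982, -0.001, 0.001]
ft_force: [0.6, 0.3, -3.7]
grip_width: 0.033
grasp_force: 61.2
```

Emit:
send_rows:
  steps: "-1 0.01 -0.025 0 0 0 -0.035; -1 0.01 -0.025 0 0 0 -0.035; -1 0.01 -0.025 0 0 0 -0.035; -1 0.01 -0.025 0 0 0 -0.035; -1 0.01 -0.025 0 0 0 -0.035"

```text
clock: 14.67
eef_pos: [0.4623, -0.2348, 0.2722]
tool_rot: [-0.103, 0.995, -0.001, 0.001]
ft_force: [0.3, 1.5, -2.4]
grip_width: 0.0331
grasp_force: 61.2
```

Emit:
send_rows:
  steps: "-1 0.01 -0.025 -0.01 0 0 -0.035; -1 0.01 -0.025 -0.01 0 0 -0.035; -1 0.01 -0.025 -0.01 0 0 -0.035; -1 0.01 -0.025 -0.01 0 0 -0.035; -1 0.01 -0.025 -0.01 0 0 -0.035"

```text
clock: 15.08
eef_pos: [0.5124, -0.3598, 0.2217]
tool_rot: [-0.016, 1.0, -0.001, 0.0]
ft_force: [0.1, 0.3, -2.0]
grip_width: 0.033
grasp_force: 61.2
```

Emit:
send_rows:
  steps: "-1 0 0 0 0 0 0; -1 0 0 0 0 0 0; -1 0 0 0 0 0 0; -1 0 0 0 0 0 0; -1 0 0 0 0 0 0"

```text
clock: 15.5
eef_pos: [0.5127, -0.3577, 0.222]
tool_rot: [-0.017, 1.0, -0.001, 0.001]
ft_force: [-0.5, 0.1, -2.2]
grip_width: 0.0331
grasp_force: 61.3
```

```bash
python3 - <<'E'
from h import *
o=get_obs(); print(o["eef_pos"].round(4),o["tool_rot"].round(4),"to go",(np.array([.5127,-.3545,.0134])-o["eef_pos"]).round(4),(R.from_quat([-.017,.99986,0,0])*R.from_quat(o["tool_rot"]).inv()).as_rotvec().round(4))
E
```

```text
[ 0.5127 -0.3577  0.222 ] [-1.750e-02  9.998e-01 -5.000e-04  7.000e-04] to go [ 0.      0.0032 -0.2086] [ 0.001   0.0015 -0.0009]
```

Emit:
send_rows:
  steps: "-1 0 0.001 -0.02 0 0 0; -1 0 0.001 -0.025 0 0 0; -1 0 0.001 -0.025 0 0 0; -1 0 0 -0.025 0 0 0; -1 0 0 -0.025 0 0 0"

```text
clock: 15.92
eef_pos: [0.513, -0.3547, 0.1008]
tool_rot: [-0.018, 1.0, -0.001, 0.001]
ft_force: [0.4, 0.5, -2.7]
grip_width: 0.0332
grasp_force: 61.5
```

Emit:
send_rows:
  steps: "-1 0 0 -0.025 0 0 0; -1 0 0 -0.02 0 0 0; -1 0 0 -0.015 0 0 0; -1 0 0 -0.01 0 0 0; -1 0 0 0 0 0 0"

```text
clock: 16.33
eef_pos: [0.5114, -0.354, 0.0286]
tool_rot: [-0.017, 1.0, 0.001, -0.002]
ft_force: [-0.1, 1.0, -3.3]
grip_width: 0.0326
grasp_force: 61.3
```

Emit:
send_rows:
  steps: "-1 0 0 0 0 0 0; -1 0 0 0 0 0 0; -1 0 0 0 0 0 0; -1 0 0 0 0 0 0; -1 0 0 0 0 0 0"

```text
clock: 16.75
eef_pos: [0.5133, -0.3559, 0.0314]
tool_rot: [-0.017, 1.0, -0.001, 0.001]
ft_force: [0.3, -0.6, -3.7]
grip_width: 0.0328
grasp_force: 61.3
```

Emit:
send_rows:
  steps: "-1 0 0 -0.003 0 0 0; -1 0 0 -0.003 0 0 0; -1 0 0 -0.003 0 0 0; -1 0 0 -0.002 0 0 0; -1 0 0 0 0 0 0"

```text
clock: 17.17
eef_pos: [0.5121, -0.3551, 0.0183]
tool_rot: [-0.017, 1.0, 0.001, -0.001]
ft_force: [0.9, -0.1, -3.0]
grip_width: 0.0332
grasp_force: 61.3
```

Emit:
send_rows:
  steps: "-1 0 0 0 0 0 0; -1 0 0 0 0 0 0; -1 0 0 0 0 0 0; -1 0 0 -0.002 0 0 0; -1 0 0 -0.002 0 0 0"

```text
clock: 17.58
eef_pos: [0.5129, -0.3556, 0.0155]
tool_rot: [-0.017, 1.0, -0.0, 0.0]
ft_force: [-0.0, -0.1, -2.4]
grip_width: 0.0328
grasp_force: 61.3
```

Emit:
send_rows:
  steps: "-1 0 0 0 0 0 0; -1 0 0 0 0 0 0; -1 0 0 0 0 0 0; -1 0 0 0 0 0 0; -1 0 0 0 0 0 0"

```text
clock: 18.0
eef_pos: [0.5127, -0.3555, 0.0154]
tool_rot: [-0.017, 1.0, -0.0, 0.0]
ft_force: [-0.5, -0.5, -2.8]
grip_width: 0.0334
grasp_force: 61.3
```

Emit:
send_rows:
  steps: "-1 0 0 -0.001 0 0 0; -1 0 0 -0.001 0 0 0; -1 0 0 0 0 0 0; -1 0 0 0 0 0 0; -1 0 0 0 0 0 0"

```text
clock: 18.42
eef_pos: [0.5128, -0.3555, 0.0134]
tool_rot: [-0.017, 1.0, -0.0, 0.0]
ft_force: [0.7, -0.7, -2.5]
grip_width: 0.0329
grasp_force: 61.5
```

Emit:
send_rows:
  steps: "-1 0 0 0 0 0 0; -1 0 0 0 0 0 0; -1 0 0 0 0 0 0; -1 0 0 0 0 0 0; -1 0 0 0 0 0 0"

```text
clock: 18.83
eef_pos: [0.5128, -0.3555, 0.0134]
tool_rot: [-0.017, 1.0, -0.0, 0.0]
ft_force: [0.4, -0.4, -1.7]
grip_width: 0.0334
grasp_force: 61.5
```

Nearly at the floor. I'll go one more millimetre, then open to 60 mm only, so the fingers clear the compartment walls.

Emit:
send_rows:
  steps: "-1 0 0 -0.001 0 0 0; -1 0 0 0 0 0 0; -1 0 0 0 0 0 0; -1 0 0 0 0 0 0; -1 0 0 0 0 0 0"

```text
clock: 19.25
eef_pos: [0.5128, -0.3555, 0.0133]
tool_rot: [-0.017, 1.0, -0.0, 0.0]
ft_force: [-2.3, 1.6, 5.9]
grip_width: 0.0332
grasp_force: 62.3
```

Emit:
send_rows:
  steps: "-0.15 0 0 0 0 0 0; -0.1 0 0 0 0 0 0; 0 0 0 0 0 0 0; 0.2 0 0 0 0 0 0; 0.4 0 0 0 0 0 0"

```text
clock: 19.67
eef_pos: [0.5127, -0.3555, 0.0121]
tool_rot: [-0.017, 1.0, 0.0, -0.0]
ft_force: [0.2, -0.9, -0.3]
grip_width: 0.0594
grasp_force: 0.0
```

Emit:
send_rows:
  steps: "0.4 0 0 0 0 0 0; 0.4 0 0 0 0 0 0; 0.4 0 0 0 0 0 0; 0.4 0 0 0 0 0 0; 0.4 0 0 0 0 0 0"

```text
clock: 20.08
eef_pos: [0.5127, -0.3555, 0.0123]
tool_rot: [-0.017, 1.0, -0.0, 0.0]
ft_force: [-0.0, -0.5, -0.0]
grip_width: 0.0594
grasp_force: 0.0
```

Emit:
send_rows:
  steps: "0.4 0 0 0.01 0 0 0; 0.4 0 0 0.02 0 0 0; 0.4 0 0 0.03 0 0 0; 0.4 0 0 0.04 0 0 0; 0.4 0 0 0.04 0 0 0"

```text
clock: 20.5
eef_pos: [0.5118, -0.3549, 0.1536]
tool_rot: [-0.017, 1.0, 0.001, -0.001]
ft_force: [1.6, -1.2, -0.1]
grip_width: 0.0598
grasp_force: 0.0
```

Emit:
send_rows:
  steps: "0.4 0 0 0.04 0 0 0; 0.4 0 0 0.03 0 0 0; 0.4 0 0 0 0 0 0; 0.4 0 0 0 0 0 0; 0.4 0 0 0 0 0 0"

```text
clock: 20.92
eef_pos: [0.5124, -0.3553, 0.2225]
tool_rot: [-0.017, 1.0, -0.0, 0.0]
ft_force: [-0.9, -0.5, -0.9]
grip_width: 0.06
grasp_force: 0.0
```

Emit:
send_rows:
  steps: "0.4 -0.03 0.02 0 0 0 0; 0.4 -0.03 0.02 0 0 0 0; 0.4 -0.03 0.02 0 0 0 0; 0.4 -0.03 0.02 0 0 0 0; 0.4 0 0 0 0 0 0"

```text
clock: 21.33
eef_pos: [0.3841, -0.2696, 0.2186]
tool_rot: [-0.017, 1.0, 0.004, -0.006]
ft_force: [-1.1, 0.3, -0.8]
grip_width: 0.0593
grasp_force: 0.0
```

Emit:
send_rows:
  steps: "0.4 0 0 0 0 0 0; 0.4 0 0 0 0 0 0; 0.4 0 0 0 0 0 0; 0.4 0 0 0 0 0 0; 0.4 0 0 0 0 0 0"

```text
clock: 21.75
eef_pos: [0.3936, -0.276, 0.222]
tool_rot: [-0.017, 1.0, 0.0, -0.0]
ft_force: [-1.3, -0.7, 0.6]
grip_width: 0.0598
grasp_force: 0.0
```

```bash
python3 - <<'E'
from h import *
o,c=grab("top"); P=cloud(c,camT(c,o)); print(o["eef_pos"].round(3),o["ft_force"].round(1))
cv2.imwrite("pics/t9.png",cv2.resize(c["frame"][130:290,290:480,::-1],None,fx=3,fy=3))
p=P[165:255,410:455]; k=(p[...,2]>.034)&(p[...,2]<.055); 
nl,L,st,ce=cv2.connectedComponentsWithStats(k.astype(np.uint8))
for i in range(1,nl):
    if st[i,4]>60: q=p[L==i]; print(st[i],np.median(q,0).round(4),cv2.minAreaRect(q[:,:2].astype(np.float32)))
k=(p[...,2]>.065)&(p[...,2]<.1); print("head",k.sum(),np.median(p[k],0).round(4))
E
```

```text
[ 0.394 -0.276  0.222] [-1.3 -0.7  0.6]
[ 9  8 23 20 79] [ 0.6145 -0.3351  0.0499] ((0.6085662841796875, -0.34144696593284607), (0.03301927074790001, 0.06645429879426956), 39.432315826416016)
[ 13  31  18  49 650] [ 0.5061 -0.3532  0.041 ] ((0.5059046149253845, -0.3517391085624695), (0.11718393117189407, 0.03989258036017418), 2.2753069400787354)
head 329 [ 0.5865 -0.3511  0.074 ]
```

View pics/t9.png

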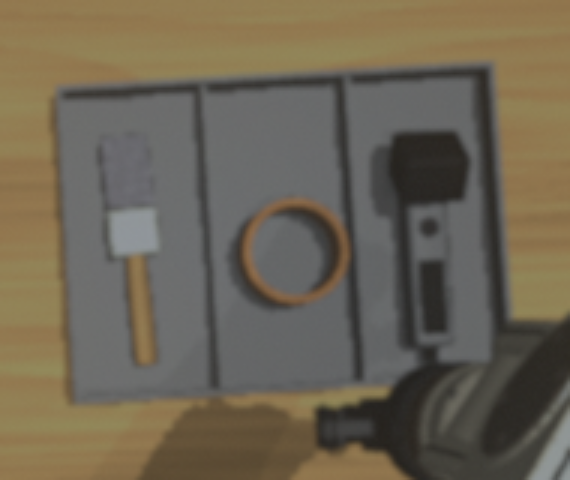

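The scanner is back in its compartment, flat, with its head at (430,165) and heights unchanged. It lies within 2 mm of where it started, the robot is clear, and the bystanders are in place. Handing in.

```bash
python3 -c "
from workcell import *
print(job_done())"
```

```text
the job is handed in; nothing more can be done
None
```

The scanner was aimed squarely at the low tub's label from about 10 cm and held still for about 2.5 s, then set back flat in its compartment within about 2 mm of where it lay and let go; the job is handed in at about 22 s of the 56 s allowed, with no verdict reported.

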